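Stand the engraving handpiece in the tool cup

ROBOT

A 6-joint arm with a two-finger parallel gripper is mounted at the origin on the work surface. World frame = base frame: x ahead of the robot, y to its left, z up, the work surface at z = 0. Lengths are in m, angles in rad, forces in N, time in s.
With the tool pointing down it reaches from about 0.325 to 0.925 m from the base axis. Payload 3.1 kg.
Tool frame: the origin (TCP) lies at the very end of the fingers, on their centre line; the grasp point (between the pads) lies 19 mm behind it (arm.grip_depth is the distance from the TCP to the grasp point, in m); z points along the fingers, y is the direction in which the jaws open and shut (so a half turn about z gives the same grasp; the last joint's range is limited). The gripper opens to 85 mm and grips with 20 to 120 N. Pads are 22 mm wide; open, the fingers measure 114 mm over their backs; the gripper's body (76 mm by 85 mm) begins 54 mm behind the grasp point. The pads swing forward as they close: fully open they stand 13 mm farther back than shut.
Start: joints at [-1.452, 0.217, 1.613, -0, 1.311, -0.112], TCP at [0.143, -0.608, 0.231] pointing down, gripper open.
Joint ranges: [-2.75, 2.75], [-0.78, 2.1], [0.31, 2.55], [-1.13, 4.27], [0.13, 2.63], [-2.58, 2.58]. Speed limits (rad/s): [2.79, 2.79, 3.14, 3.14, 3.14, 3.14].

INTERFACE

Orientations are given as a unit quaternion [x, y, z, w].
In Python, from rig import monitor, vision, arm gives the robot as it stands.
- The arm moves only by the shell command python3 -m jog 'ROWS' [FORCE]. ROWS is JSON, a list of rows, each an object with "gripper": the closure in counts, from 0 (fully open) to 255 (shut); "delta_pos": the shift along the world's x, y, z in m, a list of three; "dr": the turn, a rotation vector about the world's x, y, z in rad, a list of three. A call has 1 to 5 rows; each row shifts and turns the pose as measured when the row begins; what a row does not reach is not made up. A row lasts 1/10 s, in which the tool goes at most 50 mm and 8.59 degrees, less where a joint would pass 70% of its speed; a pose out of reach is approached as far as the arm can. A call is refused whole if a number of a shift passes 0.05 or a number of a turn 0.15, either way. A call with a gripper value outside its range is refused whole. The fingers move at their own pace and stop on an object; FORCE is the grip in N (left out, the last holds). Time passes only in rows, so rows that do not move let the fingers close. It gives the time, the measured TCP pose, the force and the opening at its end, in the units of the state.
- monitor.get_obs(): the state, without advancing time (a new reading comes with each control period).
- vision.capture(name): name is "side" or "top"; returns a dict with "image" (480x640x3 uint8, red, green, blue), "range_z" (480x640 float32, m along the optical axis (not along the pixel's ray), 0 where there is no reading), "K" (3x3 intrinsics, pixels), "k1" (the pictures are not rectified: a ray, as slopes to the right and down, at radius r is drawn at 1 + k1 r^2 times it, then the intrinsics apply), "rvec" (rotation vector, rad) and "tvec" (3), from world to camera coordinates, as OpenCV has them. Camera axes: x right, y down, z forward; pixel columns grow to the right and rows downward; lengths in m; the calibration is good to about 2 mm. A picture is of the moment at which its call begins.
- arm.hand_in(): hands the job in, once; it reports no verdict.
Trained networks look in the newest picture that a camera, given by its name, has taken for a name from the list of things; names that differ only in an ending like _2 or _b are one class to them, and where a whole thing is asked for, a point or a joint stands for the part that bears it (a point fixed in the world has none). Each returns a list of dicts, best first, with "score" (0 to 1); they miss things now and then, are a little off and sometimes report something else, mostly with a low value. They report only what shows in the picture. A call takes as long as a camera call. They do not tell look-alikes from the thing itself.
- vision.search_frame(camera, name): "rect" ([centre column, centre row, width, height] in pixels, round what is visible of it).
The state is a dict: "time_s": time; "joints": joint angles; "qd": joint speeds; "effort": joint torques, N m; "eef_pos": TCP position; "orientation": TCP orientation; "ft_force": force on the tool from outside, world axes, zero at the start; "moment": the same for the moment, N m; "width": opening from 0.0 (shut) to 1.0 (fully open).
Only numpy, scipy, OpenCV 4.12 (cv2) and the standard library are available. Lean on these libraries where they do the work, as an engineer would, in place of code of your own. Each camera call takes 0.05 s, during which the arm holds its last target.

TASK

Somebody left a closed gift box lying across the mouth of the metal tool cup: set it down flat in the middle of the cork mat. Then lift the thick engraving handpiece (the fattest of the three tools) out of the caddy under the bench riser and lower it, tip down, into the cup so that it leans against the side of the rim that has the small rest tab. Leave the cup standing where it is, leave the other two tools in the caddy and do not disturb anything else on the bench.

Things in the scene. Friction and masses are not known exactly. Their poses are not given: they have to be found in the camera images.
- handpiece: Engraving handpiece: dark steel rod 180 mm long, 15 mm thick, tapering over its lowest 35 mm to a 6 mm round tip; 90 g. Origin at the tip; its z axis runs up the rod. At the start it stands tip down in one of the caddy's compartments, leaning about 31 degrees from vertical over the front wall, some 75 mm of it sticking out past the wall.
- handpiece_top (a point): Centre of the handpiece's butt (upper) end, 180 mm from the tip.
- cup: Loose round aluminium tool cup, 0.85 kg, 74 mm outer diameter, 102 mm high, wall 4 mm, inner floor 8 mm above its underside. Origin at the centre of the underside, z up. A flat rest tab 26 mm wide stands out just under the rim in the cup's own -x direction (to 54 mm from the axis, top 96 mm up): the side to lean on.
- giftbox: Closed black gift box 95 x 48 x 36 mm (x, y, z), 110 g, lid does not come off. Origin at the centre of its underside. At the start it lies across the cup's rim.
- mat: Thin cork mat fixed to the bench, 140 x 110 x 4 mm (x, y, z). Origin at the centre of its underside, so its top is 4 mm above it.
- caddy: Grey tool caddy, fixed under a bench riser. Origin under its centre at bench level; front faces its own -x. 72 x 181 x 90 mm outside (x, y, z), walls 5 mm, floor 5 mm, three compartments centred at y = -57, 0, 57 mm, one tool in each. On the front wall a pair of 10 mm high nubs, 22 mm apart, holds each tool.
- riser_edge (a point): Middle of the lower front edge of the riser's wooden board over the caddy: caddy frame x -26, z 190 mm. Board 18 mm thick, reaching 111 mm back and 135 mm to each side, on side panels; a 30 mm carton and a 50 mm jar on top. The hand must come from in front, tilted back about as the tool leans, and draw the tool out along its length.
- scriber: Slim plain steel scriber, 165 mm long, 8 mm thick, leaning in another compartment; origin at its tip, z up along it. To be left.
- file: Needle file with a dark wooden handle 12 mm thick, 170 mm long overall, leaning in another compartment; origin at its tip, z up along it. To be left.
- white_reel: Empty white plastic reel lying flat, 64 mm across, 24 mm high; origin under its centre. To be left.
- black_reel: Empty black plastic reel lying flat, 54 mm across, 20 mm high; origin under its centre. To be left.
- open_box: Open black box, 90 x 110 x 35 mm (x, y, z); origin under its centre. To be left.
- loupe: Black eye loupe standing upright, 32 mm across, 36 mm high; origin under its centre. To be left.
There are look-alikes about, which are no part of the job. Leave any orange or turquoise look-alike of the giftbox alone.

How it is judged:
On the way, in this order (a step that is already met when the one before it is completed fails the run):
1. the gift box lies flat on the cork mat, at rest, let go (x of giftbox in the frame of mat between -0.04 and 0.04 m and y of giftbox in the frame of mat between -0.035 and 0.035 m and z of giftbox in the frame of mat below 0.012 m and angle between giftbox's own z axis and vertical below 0.12 rad and linear speed of giftbox below 0.03 m/s and contact force between giftbox and the fingers below 0.1 N), for 0.2 s.
2. the handpiece has been lifted clear of the caddy (height (world z) of handpiece above 0.11 m), for 0.05 s.
At the end, for the whole second after the job is handed in: Gift box flat on the mat, centre within 40 mm (x) and 35 mm (y) of the mat's. Handpiece tip inside the cup, under 25 mm above its underside; butt end over 120 mm high and, in the cup's frame, at x below -32 mm and within 30 mm of y = 0. Cup within 4.5 degrees of upright; all at rest (x of giftbox in the frame of mat between -0.04 and 0.04 m and y of giftbox in the frame of mat between -0.035 and 0.035 m and z of giftbox in the frame of mat below 0.012 m and angle between giftbox's own z axis and vertical below 0.12 rad and z of handpiece in the frame of cup below 0.025 m and horizontal distance between handpiece and cup below 0.034 m and x of handpiece_top in the frame of cup below -0.032 m and y of handpiece_top in the frame of cup between -0.03 and 0.03 m and height (world z) of handpiece_top above 0.12 m and angle between cup's own z axis and vertical below 0.08 rad and linear speed of each of handpiece, giftbox below 0.03 m/s); the robot touches nothing.
It fails at once if the scriber or the needle file is shifted by more than 40 mm (distance of any of scriber, file from where it was at the start of the episode above 0.04 m).
It fails at once if a reel, the open box or the loupe is shifted by more than 40 mm (distance of any of white_reel, black_reel, open_box, loupe from where it was at the start of the episode above 0.04 m).
It fails at once if the cup is pushed more than 40 mm from its place or tipped by more than 20 degrees (distance of cup from where it was at the start of the episode above 0.04 m or angle between cup's own z axis and vertical above 0.35 rad).
It also fails if it takes over 61 s, if anything falls off the work surface, if the arm or the gripper's body presses on something with over 40 N, if the wrist force passes 120 N, or if a joint passes its speed limit or range.

## Working session

There is one attempt and no reset: what is moved stays moved. The work goes in short steps, Python scripts to look and compute and a shell command to move; the robot and the scene stay as the last step left them, time stands still between calls to the robot, and variables do not carry over. Pictures are saved under pics/ and viewed, and the job is handed in when it is done.

```bash
ls; mkdir -p pics; cat > h.py <<'E'
import numpy as np,cv2
from rig import monitor,vision,arm
from scipy.spatial.transform import Rotation as R
def cap(n,save=None):
    c=vision.capture(n)
    if save: cv2.imwrite('pics/'+save,c['image'][:,:,::-1])
    np.savez('/tmp/%s.npz'%n,**{k:np.array(v) for k,v in c.items()})
    return c
def load(n): 
    d=np.load('/tmp/%s.npz'%n); return {k:d[k] for k in d}
def rays(c,u,v):
    K=c['K'];k1=float(c['k1']);x=(np.asarray(u,float)-K[0,2])/K[0,0];y=(np.asarray(v,float)-K[1,2])/K[1,1]
    xd,yd=x.copy(),y.copy()
    for _ in range(15):
        f=1+k1*(x*x+y*y);x=xd/f;y=yd/f
    return x,y
def world(c,u,v,z=None):
    u=np.asarray(u);v=np.asarray(v)
    if z is None: z=c['range_z'][v.astype(int),u.astype(int)]
    x,y=rays(c,u,v);P=np.stack([x*z,y*z,z+0*x],-1)
    Rm=R.from_rotvec(np.ravel(c['rvec'])).as_matrix()
    return (P-np.ravel(c['tvec']))@Rm
def atz(c,u,v,h):
    "intersect pixel ray with plane z=h"
    x,y=rays(c,u,v);Rm=R.from_rotvec(np.ravel(c['rvec'])).as_matrix()
    d=np.stack([x,y,1+0*x],-1)@Rm;o=-np.ravel(c['tvec'])@Rm
    return o+d*((h-o[2])/d[...,2])[...,None]
def proj(c,P):
    P=np.atleast_2d(P);Rm=R.from_rotvec(np.ravel(c['rvec'])).as_matrix()
    q=P@Rm.T+np.ravel(c['tvec']);x=q[:,0]/q[:,2];y=q[:,1]/q[:,2];f=1+float(c['k1'])*(x*x+y*y)
    return np.stack([x*f*c['K'][0,0]+c['K'][0,2],y*f*c['K'][1,1]+c['K'][1,2]],-1)
def cloud(c):
    v,u=np.mgrid[0:480,0:640];P=world(c,u,v);P[c['range_z']<=0]=np.nan;return P
E
python3 - <<'E'
from h import *
for n in('side','top'):
    c=cap(n,n+'0.png')
    Rm=R.from_rotvec(np.ravel(c['rvec'])).as_matrix();print(n,(-np.ravel(c['tvec'])@Rm).round(3),Rm.round(2).tolist(),c['K'][0,0],c['k1'])
    for o in ['handpiece','cup','giftbox','mat','caddy','scriber','file','white_reel','black_reel','open_box','loupe','riser_edge']:
        try: print(o,[(np.round(d['rect']).astype(int).tolist(),round(d['score'],2)) for d in vision.search_frame(n,o)])
        except Exception as e: print(o,e)
o=monitor.get_obs();print(o, arm.grip_depth)
E
```

```text
pics
side [0.242 0.786 0.735] [[-0.94, -0.34, 0.0], [-0.2, 0.53, -0.83], [0.28, -0.78, -0.56]] 453.3062334394524 0.02847665141154139
handpiece [([238, 304, 26, 34], 0.67), ([234, 326, 29, 32], 0.19)]
cup [([354, 216, 24, 33], 0.8)]
giftbox [([408, 250, 39, 30], 0.97), ([357, 192, 37, 28], 0.93)]
mat [([281, 272, 65, 35], 0.69)]
caddy [([192, 331, 109, 187], 0.87)]
scriber [([227, 355, 28, 32], 0.53)]
file [([233, 328, 27, 33], 0.77)]
white_reel [([371, 297, 27, 23], 0.85)]
black_reel [([353, 264, 22, 20], 0.83)]
open_box [([364, 334, 61, 58], 0.88), ([371, 295, 30, 26], 0.58)]
loupe [([294, 224, 13, 14], 0.52)]
riser_edge [([191, 331, 116, 192], 0.92)]
top [ 0.353 -0.047  1.306] [[-0.02, -1.0, 0.01], [-0.98, 0.02, -0.18], [0.18, -0.01, -0.98]] 496.80940391387276 -0.019920569236043986
handpiece [([209, 209, 9, 26], 0.47)]
cup [([425, 245, 37, 31], 0.51)]
giftbox [([430, 241, 23, 45], 0.95), ([392, 319, 34, 41], 0.92), ([474, 270, 26, 35], 0.8), ([470, 219, 43, 32], 0.77)]
mat [([318, 211, 47, 59], 0.74), ([349, 270, 17, 18], 0.44)]
caddy [([174, 196, 136, 100], 0.76)]
scriber []
file []
white_reel []
black_reel [([346, 271, 19, 21], 0.71)]
open_box [([258, 310, 45, 43], 0.98)]
loupe []
riser_edge []
{'time_s': 1.3, 'joints': array([-1.45217454e+00,  2.16893840e-01,  1.61338279e+00, -1.52984737e-05,
        1.31128294e+00, -1.12204826e-01]), 'qd': array([-6.83363569e-04, -3.19542304e-03,  3.96145125e-04,  7.55626938e-05,
        5.71297139e-04, -9.74285571e-04]), 'effort': array([ 2.95852069e-04, -3.96889579e+01, -3.04246616e+01, -7.57562316e-05,
        8.05065320e-04, -4.70753037e-06]), 'eef_pos': array([ 0.14300617, -0.60844531,  0.23131308]), 'orientation': array([ 9.93347048e-01,  1.15159203e-01, -7.34001705e-06,  1.65670881e-05]), 'ft_force': array([ 0.46880153, -0.68442249,  0.40949708]), 'moment': array([-0.02687498,  0.03430012,  0.01796319]), 'width': 1.00242342955393} 0.0187
```

View pics/side0.png

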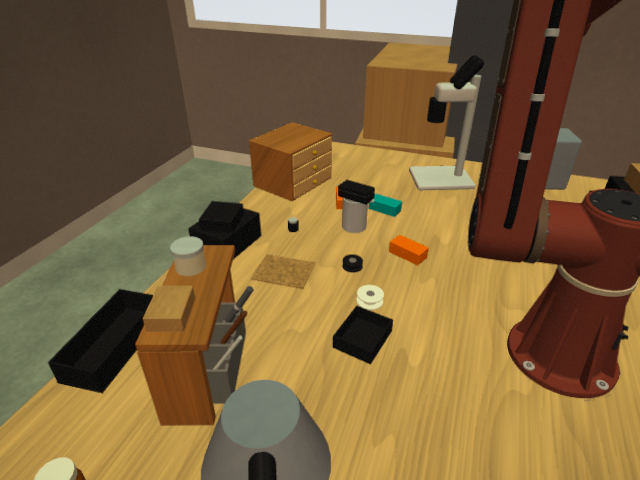

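View pics/top0.png

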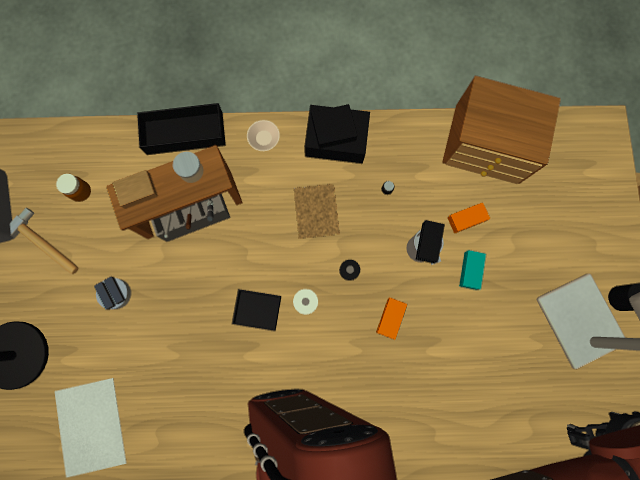

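```bash
python3 - <<'E'
from h import *
s=load('side')['image'][:,:,::-1];t=load('top')['image'][:,:,::-1]
a=cv2.resize(s[150:350,160:440],None,fx=2.8,fy=2.8,interpolation=cv2.INTER_CUBIC);cv2.imwrite('pics/side0z.png',a)
a=cv2.resize(t[140:350,100:500],None,fx=2,fy=2,interpolation=cv2.INTER_CUBIC);cv2.imwrite('pics/top0z.png',a)
E
```

```text
(no output)
```

View pics/side0z.png

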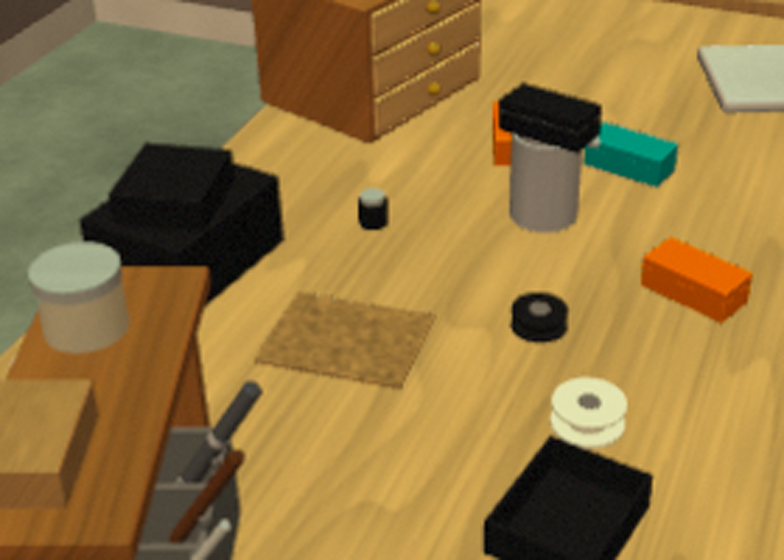

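View pics/top0z.png

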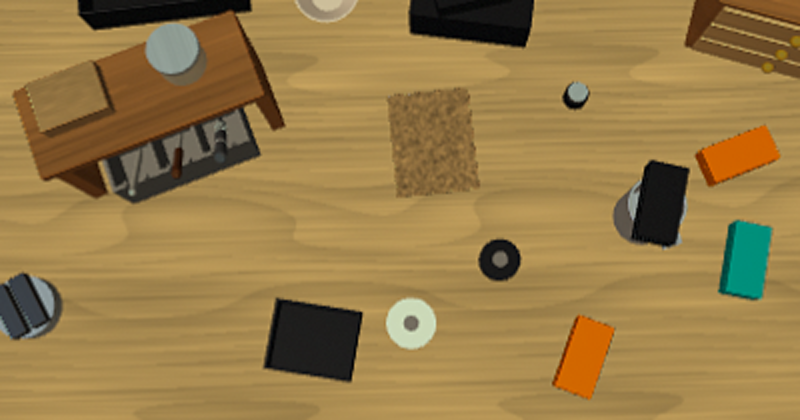

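```bash
python3 - <<'E'
from h import *
s=load('side');t=load('top')
a=cv2.resize(np.ascontiguousarray(s['image'][170:245,320:420,::-1]),None,fx=6,fy=6,interpolation=cv2.INTER_CUBIC)
b=cv2.resize(np.ascontiguousarray(t['image'][205:280,390:490,::-1]),None,fx=6,fy=6,interpolation=cv2.INTER_CUBIC)
cv2.imwrite('pics/cup0.png',np.vstack([a,b])[:, :][::1] if 0 else cv2.resize(np.hstack([a,b]),(800,300)))
for n,c in(('side',s),('top',t)):
    P=cloud(c)
    # gift box top: z ~0.13-0.145
    cx,cy={'side':(357,192),'top':(430,241)}[n]
    for r in ('box','cupz'):
        m=np.zeros((480,640),bool);m[cy-30:cy+35,cx-35:cx+35]=1
        lo,hi={'box':(.128,.15),'cupz':(.085,.11)}[r]
        m&=(P[...,2]>lo)&(P[...,2]<hi)
        q=P[m];print(n,r,len(q),q.mean(0).round(4),q.min(0).round(3),q.max(0).round(3))
        if r=='box':
            rc=cv2.minAreaRect((q[:,:2]*1000).astype(np.float32));print(rc, np.percentile(q[:,2],[5,50,95]))
    # mat via color
    hsv=cv2.cvtColor(c['image'],cv2.COLOR_RGB2HSV)
    u,v={'side':(281,272),'top':(318,211)}[n]
    print('mat centre',P[v,u],'loc plane .004',atz(c,u,v,.004))
E
```

```text
side box 368 [ 0.5451 -0.3257  0.1365] [ 0.497 -0.37   0.128] [ 0.599 -0.295  0.141]
((547.6764526367188, -331.91778564453125), (53.3186149597168, 96.40302276611328), 74.61389923095703) [0.12964221 0.13757489 0.1400112 ]
side cupz 211 [ 0.5452 -0.3102  0.0985] [ 0.496 -0.558  0.085] [ 0.734 -0.295  0.11 ]
mat centre [ 0.66253368 -0.05324089  0.00101067] loc plane .004 [ 0.66081945 -0.04982234  0.004     ]
top box 816 [ 0.5474 -0.3321  0.1372] [ 0.497 -0.368  0.128] [ 0.6   -0.299  0.145]
((548.9192504882812, -333.3795166015625), (49.75652313232422, 96.79685974121094), 75.93380737304688) [0.13285933 0.13738251 0.14104981]
top cupz 127 [ 0.5418 -0.3248  0.1003] [ 0.497 -0.371  0.086] [ 0.596 -0.297  0.11 ]
mat centre [ 0.65979234 -0.06621931 -0.00154569] loc plane .004 [ 0.65849309 -0.06613748  0.004     ]
```

View pics/cup0.png

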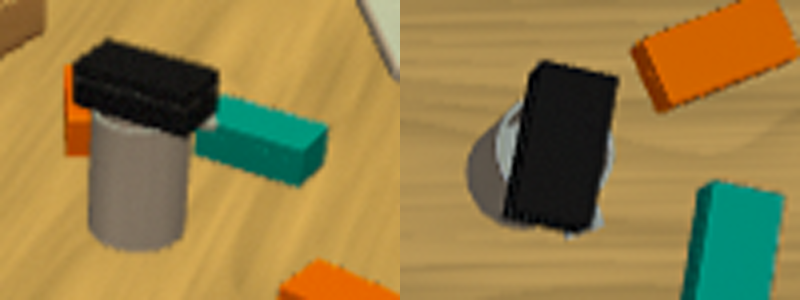

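```bash
python3 - <<'E'
from h import *
s=load('side');t=load('top')
# mat: saturation/texture. print pixel colours
for n,c,(u,v) in(('side',s,(281,272)),('top',t,(318,211))):
    hsv=cv2.cvtColor(cv2.GaussianBlur(c['image'],(5,5),0),cv2.COLOR_RGB2HSV);print(n,hsv[v,u-60:u+60:6,2])
    ref=hsv[v-6:v+7,u-6:u+7,2].mean()
    m=((hsv[...,2]<ref+18)&(hsv[...,2]>ref-40)).astype(np.uint8)
    w=np.zeros_like(m);w[v-45:v+45,u-45:u+45]=1;m&=w
    nl,lab,st,_=cv2.connectedComponentsWithStats(m);k=lab[v,u];print(st[k])
    vv,uu=np.nonzero(lab==k);q=atz(c,uu,vv,.004);print(cv2.minAreaRect((q[:,:2]*1000).astype(np.float32)))
# caddy / riser clouds
P=cloud(s)
d=s['image'].astype(int)
a=cv2.resize(np.ascontiguousarray(s['image'][270:400,140:270,::-1]),None,fx=4.6,fy=4.6,interpolation=cv2.INTER_CUBIC)
b=cv2.resize(np.ascontiguousarray(t['image'][180:250,150:250,::-1]),None,fx=6,fy=6,interpolation=cv2.INTER_CUBIC)
cv2.imwrite('pics/cad0.png',a);cv2.imwrite('pics/cad0t.png',b)
E
```

```text
side [141 107 206 206 198 201 154 156 148 156 155 151 143 158 153 170 202 213
 212 199]
[ 251  255   64   35 1454]
((657.0829467773438, -59.30525207519531), (143.39849853515625, 119.55419921875), 3.991781234741211)
top [165 166 167 168 169 169 167 131 119 141 131 127 141 141 176 176 176 175
 171 169]
[ 293  184   48   55 2126]
((659.1492309570312, -61.48810958862305), (147.0966033935547, 114.6815414428711), 4.482931613922119)
```

View pics/cad0.png

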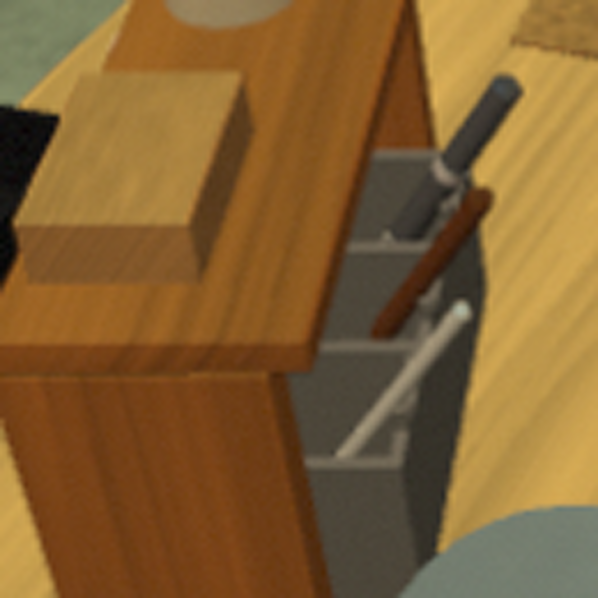

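View pics/cad0t.png

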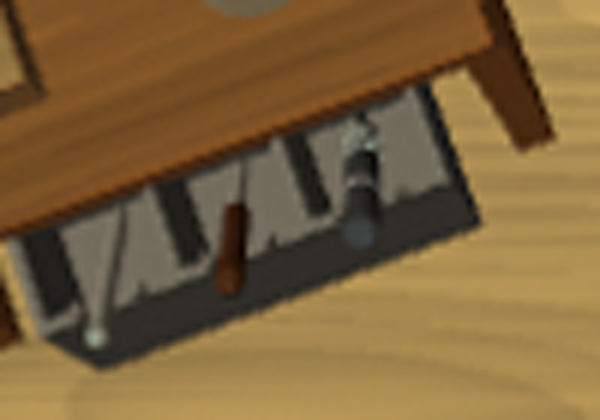

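```bash
python3 - <<'E'
from h import *
s=load('side');t=load('top')
a=cv2.resize(np.ascontiguousarray(s['image'][280:330,215:265,::-1]),None,fx=12,fy=12,interpolation=cv2.INTER_CUBIC)
b=cv2.resize(np.ascontiguousarray(t['image'][190:230,190:230,::-1]),None,fx=15,fy=15,interpolation=cv2.INTER_CUBIC)
cv2.imwrite('pics/hs.png',a);cv2.imwrite('pics/ht.png',b)
for n,c,(r0,r1,c0,c1) in(('side',s,(285,325,220,262)),('top',t,(195,226,200,220))):
    P=cloud(c)[r0:r1,c0:c1].reshape(-1,3);im=c['image'][r0:r1,c0:c1].reshape(-1,3)
    m=(P[:,2]>.085)&(P[:,2]<.175)&(im.max(1)<110)
    q=P[m];print(n,len(q))
    # ransac line
    best=None;rng=np.random.default_rng(0)
    for _ in range(500):
        i,j=rng.choice(len(q),2,False);d=q[j]-q[i];L=np.linalg.norm(d)
        if L<.02: continue
        d/=L;e=q-q[i];r=np.linalg.norm(e-np.outer(e@d,d),axis=1);k=r<.008
        if best is None or k.sum()>best.sum():best=k
    p=q[best];cc=p.mean(0);d=np.linalg.svd(p-cc)[2][0];d*=np.sign(d[2])
    tt=(p-cc)@d;print(best.sum(),cc.round(4),d.round(3),'tilt',np.degrees(np.arccos(d[2])),'ends',(cc+d*tt.min()).round(4),(cc+d*tt.max()).round(4))
E
```

```text
side 423
225 [0.6271 0.204  0.1248] [-0.506 -0.189  0.842] tilt 32.671892276086496 ends [0.6516 0.2132 0.084 ] [0.6052 0.1958 0.1613]
top 129
82 [0.6264 0.1973 0.1362] [-0.544 -0.188  0.818] tilt 35.137452980576356 ends [0.6582 0.2084 0.0884] [0.6076 0.1908 0.1645]
```

View pics/hs.png

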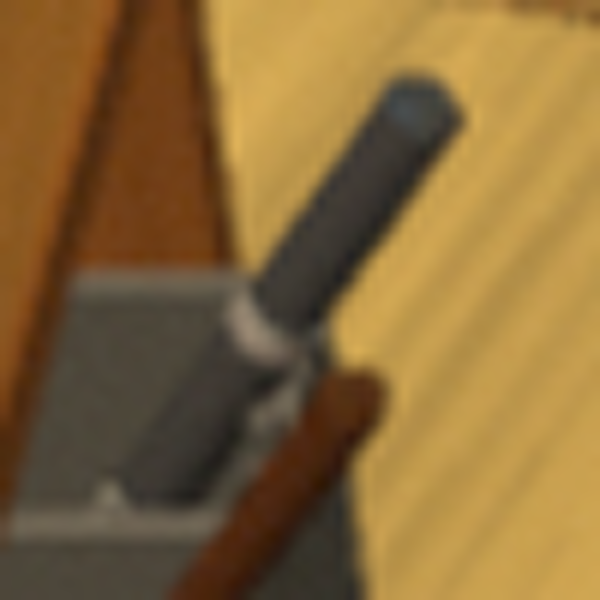

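View pics/ht.png

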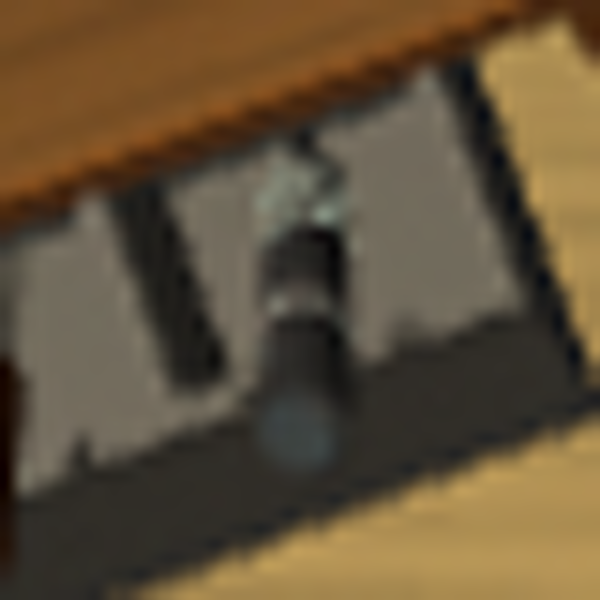

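```bash
python3 - <<'E'
from h import *
s=load('side');t=load('top')
def ray(c,u,v):
    x,y=rays(c,np.array(float(u)),np.array(float(v)));Rm=R.from_rotvec(np.ravel(c['rvec'])).as_matrix()
    d=np.array([x,y,1.])@Rm;return -np.ravel(c['tvec'])@Rm,d/np.linalg.norm(d)
S=lambda X,Y:((X+.5)/12-.5+215,(Y+.5)/12-.5+280)
T=lambda X,Y:((X+.5)/15-.5+190,(Y+.5)/15-.5+190)
o1,a1=ray(s,*S(425,98));_,b1=ray(s,*S(163,485))
o2,a2=ray(t,*T(297,432));_,b2=ray(t,*T(306,240))
A=np.stack([a1,-a2],1);k=np.linalg.lstsq(A,o2-o1,rcond=None)[0]
p1=o1+k[0]*a1;p2=o2+k[1]*a2;print('butt',p1,p2,np.linalg.norm(p1-p2))
n1=np.cross(a1,b1);n2=np.cross(a2,b2);d=np.cross(n1,n2);d/=np.linalg.norm(d);d*=np.sign(d[2]);print('axis',d,np.degrees(np.arccos(d[2])),np.degrees(np.arctan2(d[1],d[0])))
b=(p1+p2)/2;print('tip',b-.18*d)
# caddy front top edge & side panel: cloud of riser board top
for n,c in(('side',s),('top',t)):
    P=cloud(c);m=(P[...,2]>.20)&(P[...,2]<.216)&(P[...,1]>.0)&(P[...,0]>.4)&(P[...,0]<.9);
    q=P[m];print(n,len(q),cv2.minAreaRect((q[:,:2]*1000).astype(np.float32)),cv2.boxPoints(cv2.minAreaRect((q[:,:2]*1000).astype(np.float32))).round())
    m=(P[...,2]>.082)&(P[...,2]<.096)&(P[...,1]>.1)&(P[...,0]>.4)&(P[...,0]<.75)
    q=P[m];print(len(q),q.min(0),q.max(0))
    cv2.imwrite('pics/m_%s.png'%n,np.where(m[...,None],255,c['image'][...,::-1]//2).astype(np.uint8))
E
```

```text
butt [0.60887246 0.19265236 0.15798976] [0.61060352 0.193229   0.15849837] 0.0018941516120396082
axis [-0.48700829 -0.1703073   0.85663198] 31.059500521663722 -160.7252155958848
tip [0.69739948 0.22359599 0.00405031]
side 4283 ((676.1243286132812, 279.332763671875), (112.78472137451172, 271.40789794921875), 20.41041374206543) [[576. 387.]
 [671. 132.]
 [776. 172.]
 [682. 426.]]
916 [0.58526784 0.13662894 0.08201705] [0.74601832 0.5808353  0.0959979 ]
top 3921 ((676.732666015625, 277.627197265625), (114.32573699951172, 269.91400146484375), 20.499475479125977) [[576. 384.]
 [670. 131.]
 [778. 171.]
 [683. 424.]]
470 [0.58473397 0.13863902 0.08202396] [0.74910117 0.59995413 0.09563841]
```

```bash
python3 - <<'E'
from h import *
for n in('side','top'):
    c=load(n);P=cloud(c)
    for (x0,x1,y0,y1) in [(0.1,.75,-.9,-.42),(0.1,.75,-.42,-.0)]:
        m=(P[...,0]>x0)&(P[...,0]<x1)&(P[...,1]>y0)&(P[...,1]<y1)&(P[...,2]>.06)&(P[...,2]<.6)
        q=P[m];H={}
        for p in q: k=(round(p[0]/.05)*5,round(p[1]/.05)*5);H.setdefault(k,[]).append(p[2])
        print(n,{k:(len(v),round(min(v),2),round(max(v),2)) for k,v in H.items() if len(v)>8})
E
```

```text
side {(30, -75): (1007, np.float64(0.06), np.float64(0.42)), (35, -75): (156, np.float64(0.28), np.float64(0.41)), (30, -70): (200, np.float64(0.29), np.float64(0.41)), (35, -70): (443, np.float64(0.22), np.float64(0.38)), (40, -75): (44, np.float64(0.29), np.float64(0.34)), (40, -70): (509, np.float64(0.22), np.float64(0.34)), (75, -60): (132, np.float64(0.06), np.float64(0.17)), (70, -60): (106, np.float64(0.06), np.float64(0.17)), (75, -55): (287, np.float64(0.06), np.float64(0.18)), (75, -50): (96, np.float64(0.07), np.float64(0.17))}
side {(25, -5): (324, np.float64(0.33), np.float64(0.6)), (25, 0): (376, np.float64(0.29), np.float64(0.6)), (60, -35): (48, np.float64(0.07), np.float64(0.14)), (55, -35): (100, np.float64(0.07), np.float64(0.14)), (60, -30): (108, np.float64(0.06), np.float64(0.14)), (50, -35): (96, np.float64(0.06), np.float64(0.14)), (55, -30): (445, np.float64(0.06), np.float64(0.14)), (50, -30): (189, np.float64(0.06), np.float64(0.14)), (10, 0): (11, np.float64(0.34), np.float64(0.35))}
top {(75, -60): (333, np.float64(0.06), np.float64(0.18)), (75, -55): (45
[... 674 characters left out ...]
4(0.6)), (10, -55): (97, np.float64(0.3), np.float64(0.35)), (15, -45): (286, np.float64(0.54), np.float64(0.6)), (15, -40): (15, np.float64(0.58), np.float64(0.6))}
top {(60, -30): (59, np.float64(0.06), np.float64(0.14)), (60, -35): (133, np.float64(0.13), np.float64(0.14)), (55, -30): (282, np.float64(0.06), np.float64(0.14)), (55, -35): (307, np.float64(0.09), np.float64(0.14)), (50, -35): (142, np.float64(0.09), np.float64(0.14)), (50, -30): (134, np.float64(0.06), np.float64(0.15)), (25, 0): (470, np.float64(0.29), np.float64(0.6)), (25, -5): (630, np.float64(0.28), np.float64(0.6)), (25, -10): (71, np.float64(0.52), np.float64(0.6)), (15, -40): (76, np.float64(0.58), np.float64(0.6))}
```

```bash
python3 -m jog '[{"gripper":0,"delta_pos":[0.03,0.04,0],"dr":[0,0,-0.1]},{"gripper":0,"delta_pos":[0.03,0.04,0],"dr":[0,0,-0.1]},{"gripper":0,"delta_pos":[0.03,0.04,0],"dr":[0,0,-0.1]},{"gripper":0,"delta_pos":[0.03,0.04,0],"dr":[0,0,-0.1]},{"gripper":0,"delta_pos":[0.03,0.04,0],"dr":[0,0,-0.1]}]' 40
```

```text
time_s: 1.8
eef_pos: [0.2909, -0.4099, 0.2313]
orientation: [0.989, -0.149, -0.0, 0.002]
ft_force: [0.9, -0.3, 0.4]
width: 1.0
```

```bash
python3 -m jog '[{"gripper":0,"delta_pos":[0.048,0.015,-0.005],"dr":[0,0,0.02]},{"gripper":0,"delta_pos":[0.048,0.015,-0.005],"dr":[0,0,0.02]},{"gripper":0,"delta_pos":[0.048,0.015,-0.005],"dr":[0,0,0.01]},{"gripper":0,"delta_pos":[0.048,0.015,-0.01],"dr":[0,0,0]},{"gripper":0,"delta_pos":[0.048,0.015,-0.01],"dr":[0,0,0]}]'
python3 -m jog '[{"gripper":0,"delta_pos":[0.018,0.002,-0.02],"dr":[0,0,0]},{"gripper":0,"delta_pos":[0,0,0],"dr":[0,0,0]}]'
```

```text
time_s: 2.3
eef_pos: [0.527, -0.3315, 0.2003]
orientation: [0.992, -0.125, 0.002, 0.004]
ft_force: [-0.1, -1.1, 0.9]
width: 1.001
time_s: 2.5
eef_pos: [0.5507, -0.3257, 0.1785]
orientation: [0.993, -0.121, 0.003, 0.004]
ft_force: [-0.0, -0.1, -1.1]
width: 0.996
```

```bash
python3 -m jog '[{"gripper":0,"delta_pos":[-0.002,-0.007,-0.02],"dr":[0,0,0]},{"gripper":0,"delta_pos":[0,0,-0.02],"dr":[0,0,0]},{"gripper":0,"delta_pos":[0,0,-0.02],"dr":[0,0,0]},{"gripper":0,"delta_pos":[0,0,-0.01],"dr":[0,0,0]},{"gripper":0,"delta_pos":[0,0,0],"dr":[0,0,0]}]'
```

```text
time_s: 3.0
eef_pos: [0.5478, -0.335, 0.1105]
orientation: [0.993, -0.121, 0.004, 0.005]
ft_force: [-0.1, 0.2, 0.5]
width: 0.997
```

```bash
python3 - <<'E'
from h import *
s=cap('side','x.png')
cv2.imwrite('pics/g1.png',cv2.resize(np.ascontiguousarray(s['image'][120:250,290:420,::-1]),None,fx=4.5,fy=4.5,interpolation=cv2.INTER_CUBIC))
print(monitor.get_obs()['eef_pos'])
E
```

```text
[ 0.54819781 -0.33530852  0.11129526]
```

View pics/g1.png

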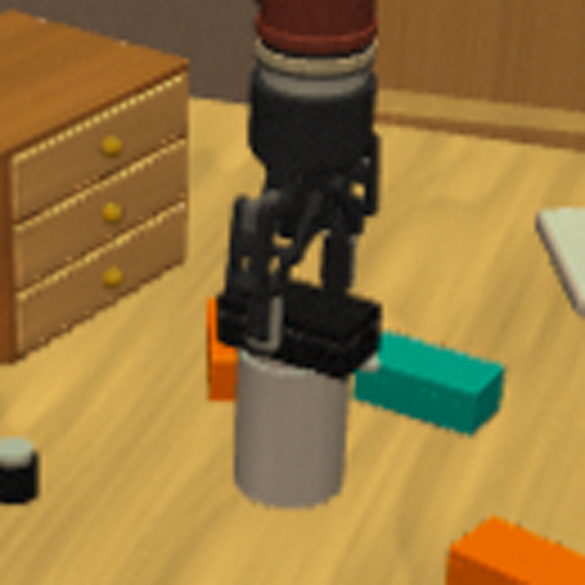

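```bash
python3 -m jog '[{"gripper":255,"delta_pos":[0,0,-0.002],"dr":[0,0,0]},{"gripper":255,"delta_pos":[0,0,0],"dr":[0,0,0]},{"gripper":255,"delta_pos":[0,0,0],"dr":[0,0,0]},{"gripper":255,"delta_pos":[0,0,0],"dr":[0,0,0]},{"gripper":255,"delta_pos":[0,0,0],"dr":[0,0,0]}]' 40
```

```text
time_s: 3.55
eef_pos: [0.5501, -0.3374, 0.1145]
orientation: [0.993, -0.122, 0.007, 0.007]
ft_force: [0.5, 0.5, -0.6]
width: 0.552
```

```bash
python3 -m jog '[{"gripper":255,"delta_pos":[0,0,0],"dr":[0,0,0]},{"gripper":255,"delta_pos":[0,0,0.005],"dr":[0,0,0]},{"gripper":255,"delta_pos":[0,0,0.01],"dr":[0,0,0]},{"gripper":255,"delta_pos":[0,0,0.02],"dr":[0,0,0]},{"gripper":255,"delta_pos":[0,0,0.02],"dr":[0,0,0]}]' 40
```

```text
time_s: 4.05
eef_pos: [0.5474, -0.3353, 0.1678]
orientation: [0.993, -0.121, 0.004, 0.005]
ft_force: [0.3, 0.5, -0.3]
width: 0.557
```

```bash
python3 -m jog '[{"gripper":255,"delta_pos":[0.018,0.045,0],"dr":[0,0,0.05]},{"gripper":255,"delta_pos":[0.018,0.045,-0.01],"dr":[0,0,0.05]},{"gripper":255,"delta_pos":[0.018,0.045,-0.01],"dr":[0,0,0.05]},{"gripper":255,"delta_pos":[0.018,0.045,-0.01],"dr":[0,0,0.05]},{"gripper":255,"delta_pos":[0.018,0.045,-0.01],"dr":[0,0,0.05]}]' 40
```

```text
time_s: 4.55
eef_pos: [0.6439, -0.1152, 0.1414]
orientation: [1.0, 0.002, 0.015, 0.01]
ft_force: [1.2, 0.7, -1.3]
width: 0.553
```

```bash
python3 - <<'E'
from h import *
c=cap('top','top1.png')
cv2.imwrite('pics/cup1.png',cv2.resize(np.ascontiguousarray(c['image'][205:280,390:490,::-1]),None,fx=8,fy=8,interpolation=cv2.INTER_CUBIC))
c=cap('side','side1.png')
cv2.imwrite('pics/cup1s.png',cv2.resize(np.ascontiguousarray(c['image'][170:250,310:410,::-1]),None,fx=7,fy=7,interpolation=cv2.INTER_CUBIC))
E
```

```text
(no output)
```

View pics/cup1.png

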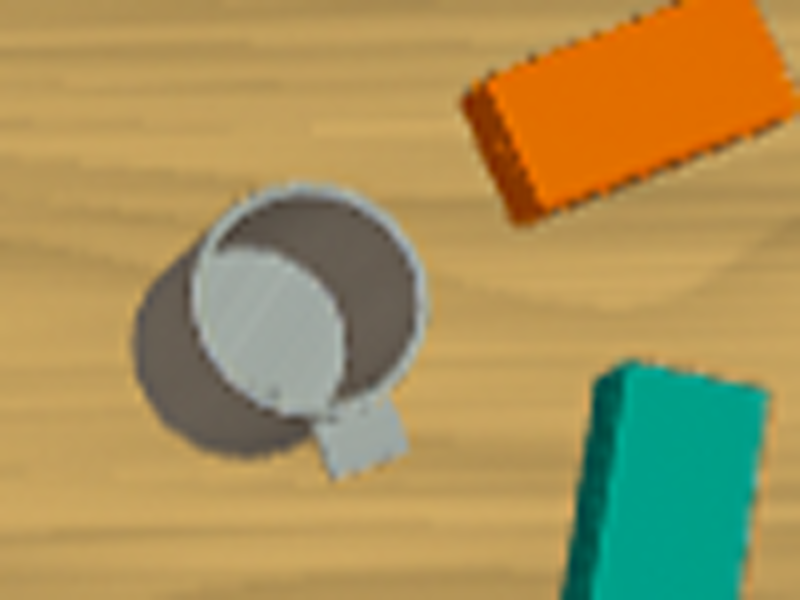

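View pics/cup1s.png

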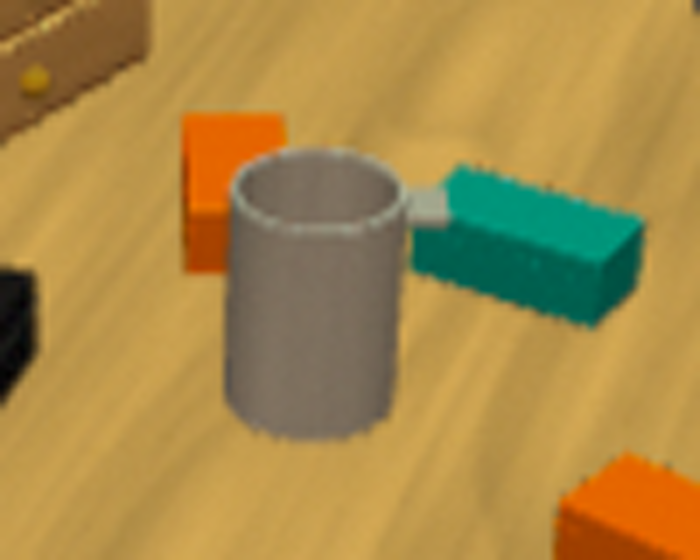

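```bash
python3 - <<'E'
from h import *
c=load('top')
T=lambda X,Y:(np.array((X+.5)/8-.5+390),np.array((Y+.5)/8-.5+205))
ctr=atz(c,*T(309,300),.102);tab=atz(c,*T(372,463),.096);e=atz(c,*T(428,300),.102);f=atz(c,*T(190,300),.102)
base=None
print(ctr,tab,np.linalg.norm((tab-ctr)[:2]),'az tab',np.degrees(np.arctan2(*(tab-ctr)[1::-1])),np.linalg.norm(e-f))
a=atz(c,*T(335,480),.096);b=atz(c,*T(410,447),.096);d=b-a;print('tab edge len',np.linalg.norm(d),'normal az',np.degrees(np.arctan2(d[1],d[0]))-90, np.degrees(np.arctan2(d[1],d[0]))+90)
c=load('side')
T=lambda X,Y:(np.array((X+.5)/7-.5+310),np.array((Y+.5)/7-.5+170))
print('side ctr',atz(c,*T(318,193),.102))
o=monitor.get_obs();print(o['eef_pos'],R.from_quat(o['orientation']).as_matrix().round(3))
E
```

```text
[ 0.55072847 -0.33404905  0.102     ] [ 0.50053563 -0.35153527  0.096     ] 0.053151566811134816 az tab -160.79264675166456 0.07353080518532529
tab edge len 0.025687364058229366 normal az -158.01410430977273 21.985895690227267
side ctr [ 0.54912957 -0.33081688  0.102     ]
[ 0.64376994 -0.11028373  0.13963892] [[ 1.     0.008  0.028]
 [ 0.009 -1.    -0.016]
 [ 0.028  0.017 -0.999]]
```

```bash
python3 -m jog '[{"gripper":255,"delta_pos":[0.008,0.026,-0.02],"dr":[0,0,0.04]},{"gripper":255,"delta_pos":[0.006,0.02,-0.02],"dr":[0,0,0.03]},{"gripper":255,"delta_pos":[0,0,-0.02],"dr":[0,0,0]},{"gripper":255,"delta_pos":[0,0,-0.01],"dr":[0,0,0]},{"gripper":255,"delta_pos":[0,0,0],"dr":[0,0,0]}]' 40; python3 -c "
from h import *
o=monitor.get_obs();print(o['eef_pos'],R.from_quat(o['orientation']).as_matrix().round(3))"
```

```text
time_s: 5.15
eef_pos: [0.6612, -0.0628, 0.073]
orientation: [0.999, 0.042, 0.017, 0.01]
ft_force: [-1.2, -0.4, -1.2]
width: 0.555
[ 0.66118703 -0.06276071  0.07296132] [[ 0.996  0.084  0.036]
 [ 0.084 -0.996 -0.018]
 [ 0.034  0.02  -0.999]]
```

```bash
python3 -m jog '[{"gripper":255,"delta_pos":[-0.002,0,-0.02],"dr":[0.018,0.036,0]},{"gripper":255,"delta_pos":[0,0,-0.02],"dr":[0,0,0]},{"gripper":255,"delta_pos":[0,0,-0.01],"dr":[0,0,0]},{"gripper":255,"delta_pos":[0,0,-0.003],"dr":[0,0,0]},{"gripper":255,"delta_pos":[0,0,0],"dr":[0,0,0]}]' 40; python3 -c "
from h import *
o=monitor.get_obs();print(o['eef_pos'],R.from_quat(o['orientation']).as_matrix().round(3))
cap('side','side2.png')"
```

```text
time_s: 5.65
eef_pos: [0.6632, -0.0675, 0.0254]
orientation: [0.999, 0.04, 0.004, 0.001]
ft_force: [-0.2, 0.0, -1.2]
width: 0.552
[ 0.66319313 -0.06747064  0.02538896] [[ 0.997  0.079  0.008]
 [ 0.079 -0.997 -0.002]
 [ 0.008  0.002 -1.   ]]
```

```bash
python3 - <<'E'
from h import *
c=load('side')
cv2.imwrite('pics/s2.png',cv2.resize(np.ascontiguousarray(c['image'][210:310,230:340,::-1]),None,fx=6,fy=6,interpolation=cv2.INTER_CUBIC))
E
```

```text
(no output)
```

View pics/s2.png

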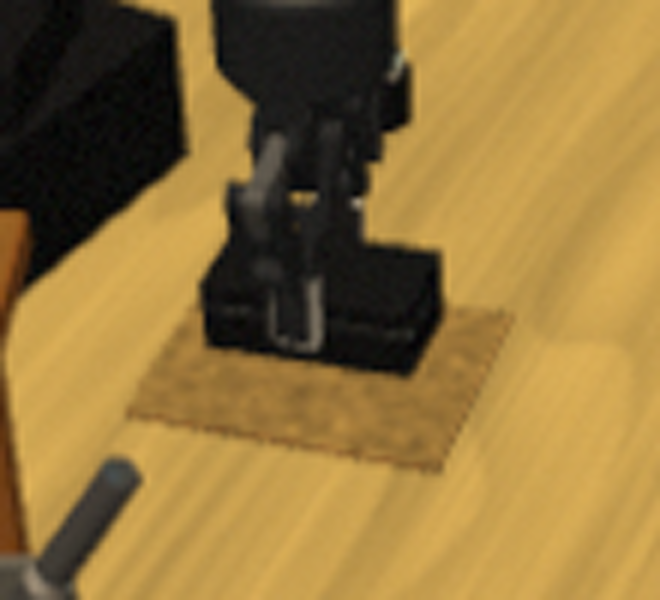

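```bash
python3 -m jog '[{"gripper":255,"delta_pos":[-0.004,0.006,-0.004],"dr":[0,0.008,0]},{"gripper":255,"delta_pos":[0,0.002,-0.004],"dr":[0,0,0]},{"gripper":255,"delta_pos":[0,0,0],"dr":[0,0,0]}]' 40; python3 -c "
from h import *
o=monitor.get_obs();print(o['eef_pos'],o['ft_force'],R.from_quat(o['orientation']).as_matrix().round(3))"
```

```text
time_s: 6.0
eef_pos: [0.661, -0.0592, 0.0203]
orientation: [0.999, 0.04, 0.002, 0.001]
ft_force: [-0.1, -0.7, -1.2]
width: 0.553
[ 0.66101547 -0.05924291  0.02027449] [-0.12312457 -0.70952769 -1.18004492] [[ 0.997  0.079  0.004]
 [ 0.079 -0.997 -0.003]
 [ 0.004  0.003 -1.   ]]
```

```bash
python3 -m jog '[{"gripper":255,"delta_pos":[0,0,-0.004],"dr":[0,0,0]},{"gripper":255,"delta_pos":[0,0,-0.001],"dr":[0,0,0]},{"gripper":255,"delta_pos":[0,0,0],"dr":[0,0,0]}]' 40
```

```text
time_s: 6.3
eef_pos: [0.6621, -0.059, 0.0164]
orientation: [0.999, 0.04, 0.003, 0.002]
ft_force: [0.2, -0.7, -0.5]
width: 0.549
```

```bash
python3 -m jog '[{"gripper":255,"delta_pos":[0,0,-0.002],"dr":[0,0,0]},{"gripper":255,"delta_pos":[0,0,0],"dr":[0,0,0]}]' 40
```

```text
time_s: 6.5
eef_pos: [0.6626, -0.0591, 0.0167]
orientation: [0.999, 0.04, 0.003, 0.002]
ft_force: [0.7, -0.0, -0.8]
width: 0.552
```

```bash
python3 -m jog '[{"gripper":0,"delta_pos":[0,0,0],"dr":[0,0,0]},{"gripper":0,"delta_pos":[0,0,0],"dr":[0,0,0]},{"gripper":0,"delta_pos":[0,0,0],"dr":[0,0,0]},{"gripper":0,"delta_pos":[0,0,0],"dr":[0,0,0]},{"gripper":0,"delta_pos":[0,0,0.02],"dr":[0,0,0]}]' 40;python3 -m jog '[{"gripper":0,"delta_pos":[0,0,0.05],"dr":[0,0,0]},{"gripper":0,"delta_pos":[0,0,0.05],"dr":[0,0,0]},{"gripper":0,"delta_pos":[-0.03,0,0.05],"dr":[0,0,0]},{"gripper":0,"delta_pos":[-0.05,0,0.04],"dr":[0,0,0]},{"gripper":0,"delta_pos":[-0.05,0,0.03],"dr":[0,0,0]}]' 40; python3 - <<'E'
from h import *
c=cap('top','top3.png');cap('side','side3.png')
for n in('top','side'):
    c=load(n);P=cloud(c);m=(P[...,2]>.03)&(P[...,2]<.05)&(abs(P[...,0]-.66)<.08)&(abs(P[...,1]+.06)<.07)&(c['image'].max(2)<60);q=P[m];print(len(q),q[:,2].mean() if len(q) else 0,cv2.minAreaRect((q[:,:2]*1000).astype(np.float32)) if len(q)>5 else 0)
E
```

```text
time_s: 7.0
eef_pos: [0.6596, -0.0587, 0.0328]
orientation: [0.999, 0.04, -0.0, 0.001]
ft_force: [-0.1, -0.4, 0.1]
width: 1.005
time_s: 7.5
eef_pos: [0.5495, -0.0585, 0.2337]
orientation: [0.999, 0.04, -0.002, 0.001]
ft_force: [0.3, -0.0, 1.4]
width: 1.002
0 0 0
485 0.03912264743740004 ((657.9688110351562, -57.09452819824219), (92.70294952392578, 48.1978874206543), 5.069387435913086)
```

View pics/side3.png

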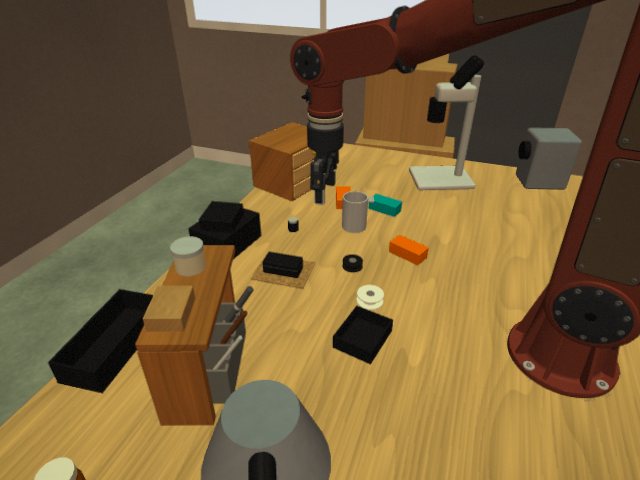

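```bash
cat > tgt.py <<'E'
from h import *
a=np.array([-.487,-.1703,.8566]);a/=np.linalg.norm(a);butt=np.array([.6097,.1929,.1582])
def frame(a):
    z=-a;y=np.cross([0,0,1],z);y/=-np.linalg.norm(y);return np.stack([np.cross(y,z),y,z],1)
def rep(P,M=frame(a)):
    o=monitor.get_obs();M0=R.from_quat(o['orientation'])
    print('dpos',(P-o['eef_pos']).round(4),'dr',(R.from_matrix(M)*M0.inv()).as_rotvec().round(4),'w',round(o['width'],3),'F',o['ft_force'].round(1),'q',o['joints'].round(2),'t',o['time_s'])
E
python3 -c "
from tgt import *
print(frame(a).round(3));rep(butt+.1*a)"
```

```text
[[ 0.809  0.33   0.487]
 [ 0.283 -0.944  0.17 ]
 [ 0.516 -0.    -0.857]]
dpos [0.0129 0.2343 0.0075] dr [ 0.1148 -0.5322  0.2506] w 1.002 F [ 0.2 -1.1  0. ] q [-0.23  0.06  1.78 -0.    1.3   1.26] t 7.6
```

```bash
python3 -m jog '[{"gripper":140,"delta_pos":[0.002,0.039,0.001],"dr":[0.019,-0.089,0.042]},{"gripper":140,"delta_pos":[0.002,0.039,0.001],"dr":[0.019,-0.089,0.042]},{"gripper":140,"delta_pos":[0.002,0.039,0.001],"dr":[0.019,-0.089,0.042]},{"gripper":140,"delta_pos":[0.002,0.039,0.001],"dr":[0.019,-0.089,0.042]},{"gripper":140,"delta_pos":[0.002,0.039,0.001],"dr":[0.019,-0.089,0.042]}]' 40; python3 -c "
from tgt import *
rep(butt+.1*a)"
```

```text
time_s: 8.1
eef_pos: [0.5625, 0.1383, 0.2425]
orientation: [0.962, 0.141, 0.233, -0.038]
ft_force: [-0.4, 0.2, -0.4]
width: 0.449
dpos [-0.0015  0.0376  0.0014] dr [ 0.0131 -0.0654  0.0433] w 0.449 F [-0.4  0.2 -0.4] q [ 0.06 -0.17  2.05  0.16  0.8   1.26] t 8.1
```

```bash
python3 -m jog '[{"gripper":140,"delta_pos":[-0.001,0.025,0.001],"dr":[0.013,-0.065,0.043]},{"gripper":140,"delta_pos":[0,0.005,0],"dr":[0,0,0]},{"gripper":140,"delta_pos":[0,0,0],"dr":[0,0,0]}]' 40; python3 -c "
from tgt import *
rep(butt+.1*a)"
```

```text
time_s: 8.4
eef_pos: [0.5586, 0.1731, 0.2395]
orientation: [0.95, 0.164, 0.262, -0.046]
ft_force: [1.2, -1.1, -0.7]
width: 0.45
dpos [0.0024 0.0028 0.0043] dr [-0.0008 -0.0032 -0.0063] w 0.45 F [ 1.2 -1.1 -0.7] q [ 0.12 -0.19  2.09  0.18  0.72  1.25] t 8.4
```

```bash
python3 -m jog '[{"gripper":140,"delta_pos":[0.013,0.006,-0.017],"dr":[0,-0.003,-0.006]},{"gripper":140,"delta_pos":[0.012,0.004,-0.02],"dr":[0,0,0]},{"gripper":140,"delta_pos":[0.011,0.004,-0.018],"dr":[0,0,0]},{"gripper":140,"delta_pos":[0,0,0],"dr":[0,0,0]}]' 40; python3 - <<'E'
from tgt import *
rep(butt+.03*a)
c=cap('side');cv2.imwrite('pics/a4.png',cv2.resize(np.ascontiguousarray(c['image'][220:340,160:290,::-1]),None,fx=4.6,fy=4.6,interpolation=cv2.INTER_CUBIC))
c=cap('top');cv2.imwrite('pics/a4t.png',cv2.resize(np.ascontiguousarray(c['image'][150:260,150:270,::-1]),None,fx=5,fy=5,interpolation=cv2.INTER_CUBIC))
E
```

```text
time_s: 8.8
eef_pos: [0.6004, 0.184, 0.1845]
orientation: [0.95, 0.159, 0.264, -0.043]
ft_force: [-0.7, -0.5, -2.1]
width: 0.45
dpos [-0.0054  0.0038 -0.0006] dr [0.0014 0.0008 0.0057] w 0.45 F [-0.7 -0.5 -2.1] q [ 0.14 -0.01  2.05  0.18  0.58  1.25] t 8.8
```

View pics/a4.png

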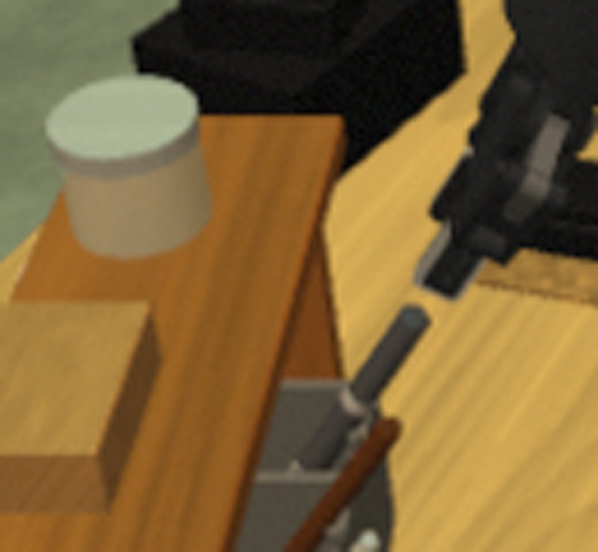

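View pics/a4t.png

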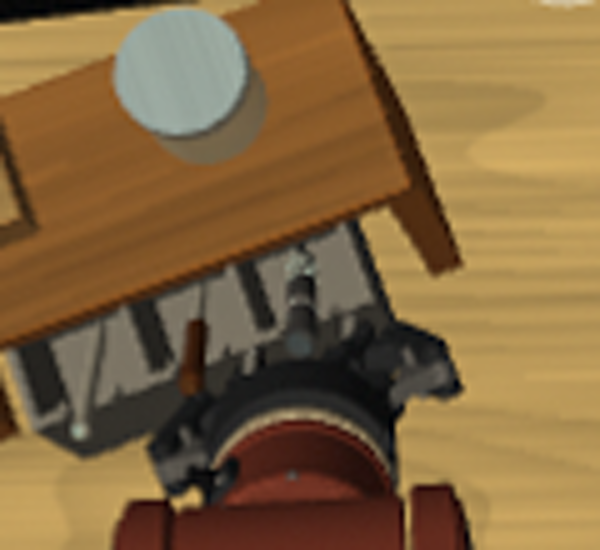

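```bash
python3 -m jog '[{"gripper":140,"delta_pos":[-0.004,0.004,0],"dr":[0,0,0.006]},{"gripper":140,"delta_pos":[0,0,0],"dr":[0,0,0]}]' 40; python3 - <<'E'
from tgt import *
rep(butt+.03*a);rep(butt-.047*a)
E
```

```text
time_s: 9.1
eef_pos: [0.5982, 0.1874, 0.1896]
orientation: [0.949, 0.161, 0.268, -0.044]
ft_force: [-0.3, 0.1, 0.3]
width: 0.452
dpos [-0.0031  0.0004 -0.0057] dr [0.0003 0.0075 0.001 ] w 0.452 F [-0.3  0.1  0.3] q [ 0.14 -0.03  2.05  0.18  0.58  1.26] t 9.1
dpos [ 0.0344  0.0135 -0.0717] dr [0.0003 0.0075 0.001 ] w 0.452 F [-0.3  0.1  0.3] q [ 0.14 -0.03  2.05  0.18  0.58  1.26] t 9.1
```

```bash
python3 -m jog '[{"gripper":140,"delta_pos":[0.006,0.003,-0.017],"dr":[0,0.007,0]},{"gripper":140,"delta_pos":[0.008,0.003,-0.015],"dr":[0,0,0]},{"gripper":140,"delta_pos":[0.008,0.003,-0.015],"dr":[0,0,0]},{"gripper":140,"delta_pos":[0,0,0],"dr":[0,0,0]}]' 40; python3 - <<'E'
from tgt import *
rep(butt-.047*a)
E
```

```text
time_s: 9.5
eef_pos: [0.623, 0.1968, 0.1486]
orientation: [0.948, 0.161, 0.269, -0.044]
ft_force: [0.3, 0.1, 0.4]
width: 0.453
dpos [ 0.0096  0.0041 -0.0307] dr [-0.001   0.0112  0.001 ] w 0.453 F [0.3 0.1 0.4] q [0.16 0.09 2.02 0.19 0.49 1.24] t 9.5
```

```bash
python3 -m jog '[{"gripper":140,"delta_pos":[-0.001,0.001,-0.012],"dr":[0,0.01,0]},{"gripper":140,"delta_pos":[0.005,0.002,-0.01],"dr":[0,0,0]},{"gripper":140,"delta_pos":[0.003,0.001,-0.005],"dr":[0,0,0]},{"gripper":140,"delta_pos":[0,0,0],"dr":[0,0,0]}]' 40; python3 - <<'E'
from tgt import *
rep(butt-.047*a)
c=cap('side');cv2.imwrite('pics/a5.png',cv2.resize(np.ascontiguousarray(c['image'][220:340,160:290,::-1]),None,fx=4.6,fy=4.6,interpolation=cv2.INTER_CUBIC))
E
```

```text
time_s: 9.9
eef_pos: [0.6312, 0.2012, 0.1233]
orientation: [0.949, 0.161, 0.267, -0.045]
ft_force: [0.0, 0.2, -0.2]
width: 0.451
dpos [ 0.0014 -0.0003 -0.0053] dr [-0.0017  0.0051  0.0009] w 0.451 F [ 0.   0.2 -0.2] q [0.16 0.15 2.01 0.21 0.45 1.23] t 9.9
```

View pics/a5.png

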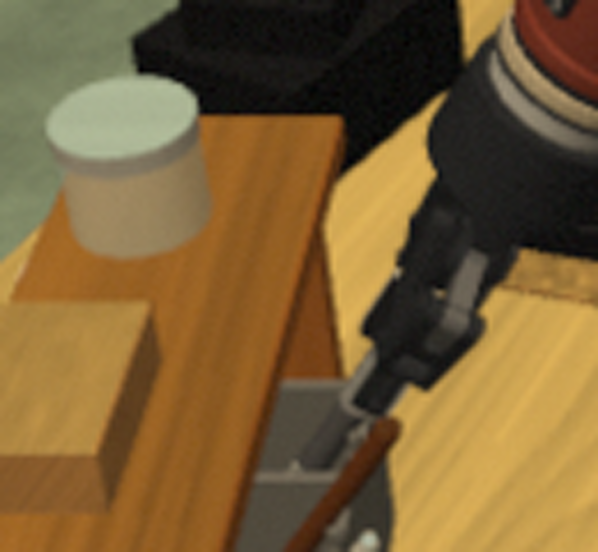

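```bash
python3 -m jog '[{"gripper":255,"delta_pos":[0.001,0,-0.004],"dr":[0,0.005,0]},{"gripper":255,"delta_pos":[0,0,0],"dr":[0,0,0]},{"gripper":255,"delta_pos":[0,0,0],"dr":[0,0,0]},{"gripper":255,"delta_pos":[0,0,0],"dr":[0,0,0]},{"gripper":255,"delta_pos":[0,0,0],"dr":[0,0,0]}]' 60; python3 - <<'E'
from tgt import *
rep(butt-.047*a)
E
```

```text
time_s: 10.45
eef_pos: [0.6325, 0.2012, 0.12]
orientation: [0.95, 0.161, 0.264, -0.046]
ft_force: [0.1, -0.0, -1.9]
width: 0.155
dpos [ 0.0001 -0.0003 -0.0021] dr [-0.002   0.0005  0.0008] w 0.155 F [ 0.1 -0.  -1.9] q [0.16 0.16 2.   0.21 0.45 1.23] t 10.45
```

```bash
python3 -m jog '[{"gripper":255,"delta_pos":[-0.005,-0.002,0.009],"dr":[0,0,0]},{"gripper":255,"delta_pos":[-0.01,-0.003,0.017],"dr":[0,0,0]},{"gripper":255,"delta_pos":[-0.01,-0.003,0.017],"dr":[0,0,0]},{"gripper":255,"delta_pos":[-0.01,-0.003,0.017],"dr":[0,0,0]},{"gripper":255,"delta_pos":[0,0,0],"dr":[0,0,0]}]' 60; python3 - <<'E'
from tgt import *
rep(butt+.023*a)
E
```

```text
time_s: 10.95
eef_pos: [0.597, 0.1896, 0.1851]
orientation: [0.949, 0.16, 0.267, -0.045]
ft_force: [1.1, -0.2, -0.7]
width: 0.162
dpos [ 0.0015 -0.0007 -0.0072] dr [-0.0024  0.005   0.0015] w 0.162 F [ 1.1 -0.2 -0.7] q [ 0.15 -0.02  2.05  0.18  0.58  1.26] t 10.95
```

```bash
python3 -m jog '[{"gripper":255,"delta_pos":[-0.012,-0.004,0.02],"dr":[0,0.005,0]},{"gripper":255,"delta_pos":[-0.014,-0.005,0.024],"dr":[0,0,0]},{"gripper":255,"delta_pos":[-0.014,-0.005,0.024],"dr":[0,0,0]},{"gripper":255,"delta_pos":[-0.014,-0.005,0.024],"dr":[0,0,0]},{"gripper":255,"delta_pos":[-0.01,-0.005,0.024],"dr":[0,0,0]}]' 60; python3 - <<'E'
from tgt import *
rep(butt+.163*a)
c=cap('side','side5.png')
E
```

```text
time_s: 11.45
eef_pos: [0.526, 0.1642, 0.2957]
orientation: [0.952, 0.161, 0.256, -0.046]
ft_force: [0.8, 0.0, -1.3]
width: 0.154
dpos [0.0044 0.0009 0.0021] dr [ 0.0004 -0.0158  0.0008] w 0.154 F [ 0.8  0.  -1.3] q [ 0.11 -0.32  2.08  0.15  0.87  1.28] t 11.45
```

View pics/side5.png

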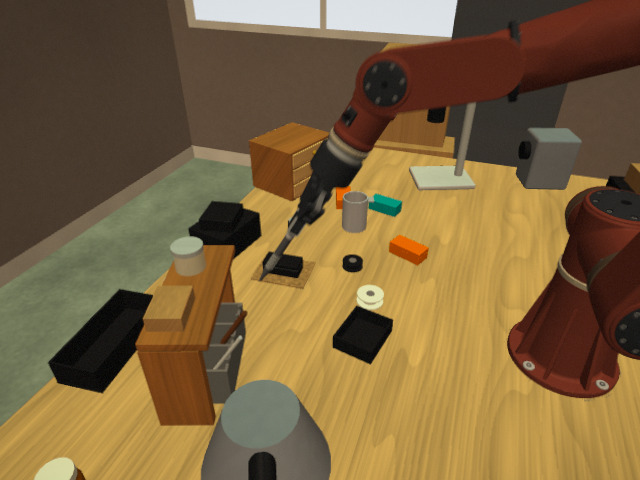

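```bash
python3 -m jog '[{"gripper":255,"delta_pos":[0,-0.03,0],"dr":[0,0,0]},{"gripper":255,"delta_pos":[0,-0.04,0],"dr":[0,0,0]},{"gripper":255,"delta_pos":[0,-0.04,0],"dr":[0,0,0]},{"gripper":255,"delta_pos":[0,-0.04,0],"dr":[0,0,0]},{"gripper":255,"delta_pos":[0,-0.04,0],"dr":[0,0,0]}]' 60; python3 -m jog '[{"gripper":255,"delta_pos":[0,-0.04,0],"dr":[0,0,0]},{"gripper":255,"delta_pos":[0,-0.04,0],"dr":[0,0,0]},{"gripper":255,"delta_pos":[0,-0.04,0],"dr":[0,0,0]},{"gripper":255,"delta_pos":[0,-0.04,0],"dr":[0,0,0]},{"gripper":255,"delta_pos":[0,-0.03,0],"dr":[0,0,0]}]' 60; cat >> tgt.py <<'E'
u=np.array([np.cos(np.radians(20)),np.sin(np.radians(20)),0])
def ap(deg): return -np.sin(np.radians(deg))*u+np.array([0,0,np.cos(np.radians(deg))])
cup=np.array([.550,-.3325,0])
E
python3 - <<'E'
from tgt import *
b=ap(25);tip=cup+.022*u+[0,0,.16];rep(tip+.133*b,frame(b))
E
```

```text
time_s: 12.0
eef_pos: [0.527, -0.0263, 0.3016]
orientation: [0.949, 0.166, 0.263, -0.047]
ft_force: [-0.3, -0.4, -0.8]
width: 0.158
time_s: 12.5
eef_pos: [0.5251, -0.2267, 0.2955]
orientation: [0.95, 0.163, 0.261, -0.046]
ft_force: [1.0, 0.6, -0.8]
width: 0.157
dpos [-0.0072 -0.1175 -0.015 ] dr [-0.0368  0.0943  0.0079] w 0.157 F [ 1.   0.6 -0.8] q [-0.79 -0.14  1.94  0.53  1.15  0.27] t 12.5
```

```bash
python3 -m jog '[{"gripper":255,"delta_pos":[-0.002,-0.04,0],"dr":[-0.012,0.03,0.003]},{"gripper":255,"delta_pos":[-0.002,-0.035,0],"dr":[-0.012,0.03,0.003]},{"gripper":255,"delta_pos":[-0.002,-0.025,0],"dr":[-0.012,0.03,0.002]},{"gripper":255,"delta_pos":[0,-0.005,0],"dr":[0,0,0]},{"gripper":255,"delta_pos":[0,0,0],"dr":[0,0,0]}]' 60
python3 - <<'E'
from tgt import *
b=ap(25);tip=cup+.022*u+[0,0,.16];rep(tip+.133*b,frame(b))
for n,w in(('side',(120,260,290,430)),('top',(180,300,370,510))):
    c=cap(n);cv2.imwrite('pics/b_%s.png'%n,cv2.resize(np.ascontiguousarray(c['image'][w[0]:w[1],w[2]:w[3],::-1]),None,fx=4.2,fy=4.2,interpolation=cv2.INTER_CUBIC))
E
```

```text
time_s: 13.0
eef_pos: [0.5168, -0.3417, 0.2867]
orientation: [0.963, 0.165, 0.211, -0.039]
ft_force: [-0.4, -0.2, -1.8]
width: 0.153
dpos [ 0.0011 -0.0025 -0.0061] dr [-0.0034 -0.0058  0.0091] w 0.153 F [-0.4 -0.2 -1.8] q [-0.9   0.04  1.75  0.43  1.23  0.21] t 13.0
```

View pics/b_side.png

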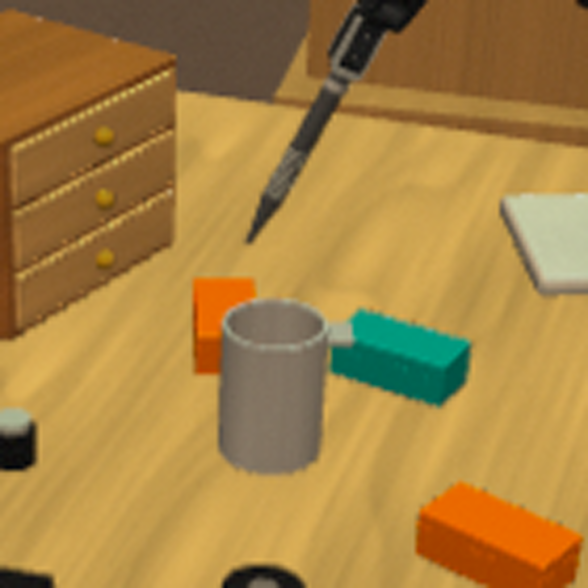

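View pics/b_top.png

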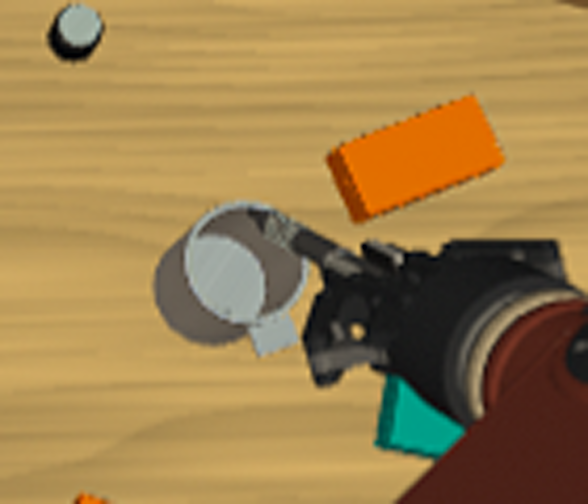

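```bash
python3 - <<'E'
from tgt import *
s=load('side');t=load('top')
a1=cv2.resize(np.ascontiguousarray(s['image'][130:185,340:390,::-1]),None,fx=10,fy=10,interpolation=cv2.INTER_CUBIC)
b1=cv2.resize(np.ascontiguousarray(t['image'][220:260,420:465,::-1]),None,fx=13,fy=13,interpolation=cv2.INTER_CUBIC)
cv2.imwrite('pics/bs.png',a1);cv2.imwrite('pics/bt.png',np.clip(b1.astype(int)*1.6,0,255).astype(np.uint8))
E
```

```text
(no output)
```

View pics/bs.png

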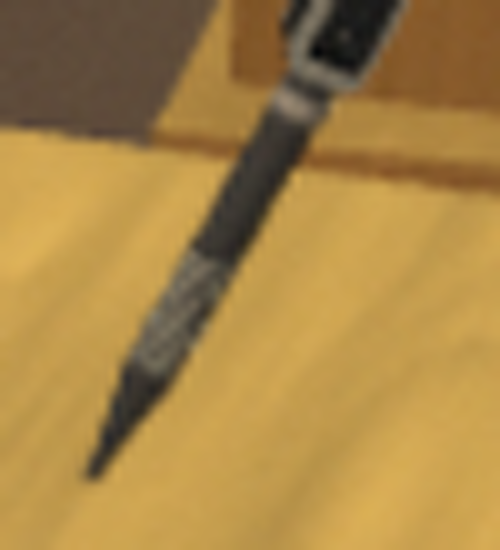

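View pics/bt.png

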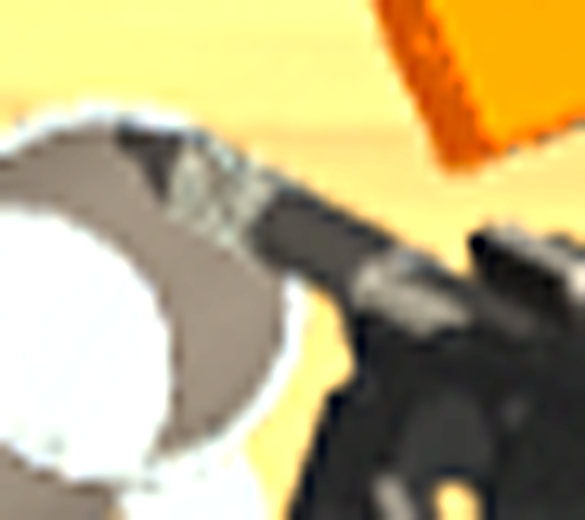

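```bash
cat >> tgt.py <<'E'
def ray(c,u,v):
    x,y=rays(c,np.array(float(u)),np.array(float(v)));Rm=R.from_rotvec(np.ravel(c['rvec'])).as_matrix()
    d=np.array([x,y,1.])@Rm;return -np.ravel(c['tvec'])@Rm,d/np.linalg.norm(d)
def tri(s1,s2,t1,t2):
    s=load('side');t=load('top')
    o1,a1=ray(s,*s1);_,b1=ray(s,*s2);o2,a2=ray(t,*t1);_,b2=ray(t,*t2)
    k=np.linalg.lstsq(np.stack([a1,-a2],1),o2-o1,rcond=None)[0];p=o1+k[0]*a1;q=o2+k[1]*a2
    d=np.cross(np.cross(a1,b1),np.cross(a2,b2));d/=np.linalg.norm(d);d*=np.sign(d[2])
    print('pt',((p+q)/2).round(4),'gap',np.linalg.norm(p-q).round(4),'axis',d.round(3),'tilt',np.degrees(np.arccos(d[2])).round(1),'az',np.degrees(np.arctan2(d[1],d[0])).round(1));return (p+q)/2,d
E
python3 - <<'E'
from tgt import *
S=lambda X,Y:((X+.5)/10-.5+340,(Y+.5)/10-.5+130)
T=lambda X,Y:((X+.5)/13-.5+420,(Y+.5)/13-.5+220)
p,d=tri(S(93,473),S(300,105),T(122,132),T(370,263))
o=monitor.get_obs();M=R.from_quat(o['orientation']).as_matrix();print('hand -z',-M[:,2],o['eef_pos'],'tip in hand',M.T@(p-o['eef_pos']))
print('cupframe tip',(p-cup)@u,(p-cup)@np.array([-u[1],u[0],0]))
E
```

```text
pt [ 0.5684 -0.3223  0.1675] gap 0.0017 axis [-0.399 -0.175  0.9  ] tilt 25.8 az -156.3
hand -z [-0.39293921 -0.14488832  0.90807827] [ 0.51668797 -0.34027138  0.28688109] tip in hand [-0.00024349  0.0009945   0.13131161]
cupframe tip 0.020803021892151875 0.0033292556215759944
```

```bash
python3 -m jog '[{"gripper":255,"delta_pos":[0.001,-0.004,-0.01],"dr":[-0.003,-0.004,0.008]},{"gripper":255,"delta_pos":[0,0,-0.02],"dr":[0,0,0]},{"gripper":255,"delta_pos":[0,0,-0.02],"dr":[0,0,0]},{"gripper":255,"delta_pos":[0,0,-0.015],"dr":[0,0,0]},{"gripper":255,"delta_pos":[0,0,0],"dr":[0,0,0]}]' 60
python3 - <<'E'
from tgt import *
b=ap(25);rep(cup+.021*u+[0,0,.012]+.1313*b,frame(b))
E
```

```text
time_s: 13.6
eef_pos: [0.5178, -0.3387, 0.2179]
orientation: [0.961, 0.173, 0.213, -0.039]
ft_force: [-0.3, -0.0, -1.4]
width: 0.158
dpos [-0.0002 -0.0056 -0.0869] dr [-0.0005 -0.0002 -0.0074] w 0.158 F [-0.3 -0.  -1.4] q [-0.9   0.1   1.82  0.46  1.11  0.13] t 13.6
```

```bash
python3 -m jog '[{"gripper":255,"delta_pos":[0,-0.006,-0.01],"dr":[0,0,-0.007]},{"gripper":255,"delta_pos":[0,0,-0.02],"dr":[0,0,0]},{"gripper":255,"delta_pos":[0,0,-0.015],"dr":[0,0,0]},{"gripper":255,"delta_pos":[0,0,0],"dr":[0,0,0]}]' 60
python3 - <<'E'
from tgt import *
b=ap(25);rep(cup+.021*u+[0,0,.012]+.1313*b,frame(b))
c=cap('side');cv2.imwrite('pics/c_s.png',cv2.resize(np.ascontiguousarray(c['image'][120:260,290:430,::-1]),None,fx=4.2,fy=4.2,interpolation=cv2.INTER_CUBIC))
c=cap('top');cv2.imwrite('pics/c_t.png',cv2.resize(np.ascontiguousarray(c['image'][210:280,390:480,::-1]),None,fx=7,fy=7,interpolation=cv2.INTER_CUBIC))
E
```

```text
time_s: 14.0
eef_pos: [0.5191, -0.3459, 0.1726]
orientation: [0.961, 0.17, 0.214, -0.036]
ft_force: [-0.7, 0.5, -0.9]
width: 0.159
dpos [-0.0015  0.0016 -0.0416] dr [ 0.0032  0.0031 -0.0004] w 0.159 F [-0.7  0.5 -0.9] q [-0.9   0.16  1.85  0.49  1.03  0.09] t 14.0
```

View pics/c_s.png

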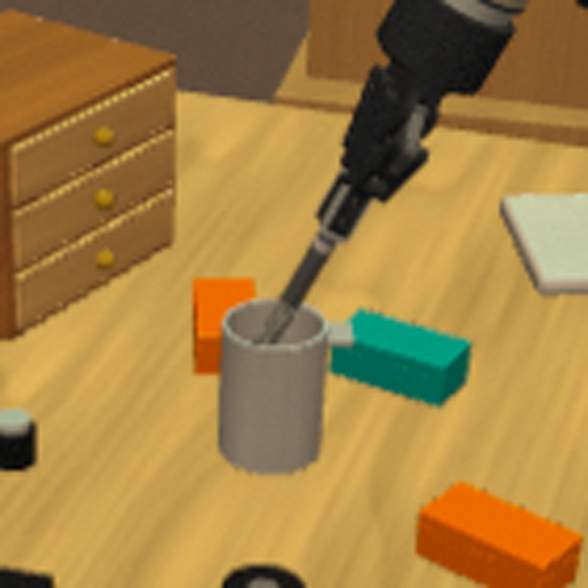

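View pics/c_t.png

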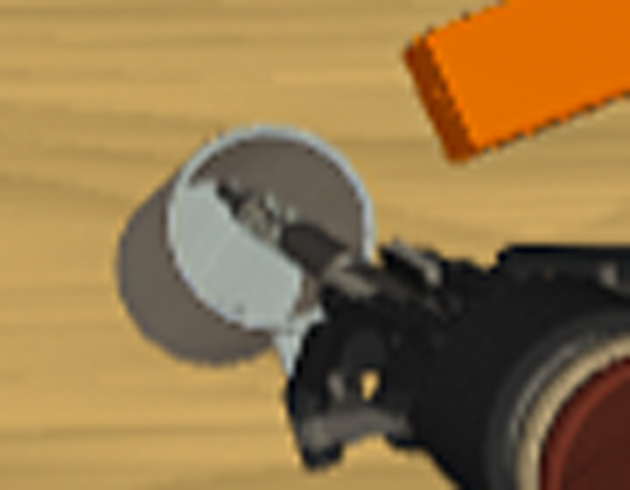

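Rod is inside the cup (side crop rod enters at (280,315); top crop tip (222,185) inside the rim). Lowering on, with force checks.

```bash
python3 -m jog '[{"gripper":255,"delta_pos":[-0.001,0.001,-0.012],"dr":[0.003,0.003,0]},{"gripper":255,"delta_pos":[0,0,-0.012],"dr":[0,0,0]},{"gripper":255,"delta_pos":[0,0,-0.008],"dr":[0,0,0]},{"gripper":255,"delta_pos":[0,0,0],"dr":[0,0,0]}]' 60
python3 - <<'E'
from tgt import *
b=ap(25);rep(cup+.021*u+[0,0,.012]+.1313*b,frame(b))
E
```

```text
time_s: 14.5
eef_pos: [0.5203, -0.3475, 0.1435]
orientation: [0.961, 0.17, 0.216, -0.034]
ft_force: [-0.1, -0.3, -1.7]
width: 0.155
dpos [-0.0027  0.0032 -0.0125] dr [0.0068 0.0062 0.0001] w 0.155 F [-0.1 -0.3 -1.7] q [-0.9   0.2   1.87  0.5   0.98  0.05] t 14.5
```

```bash
python3 -m jog '[{"gripper":255,"delta_pos":[-0.003,0.003,-0.006],"dr":[0.006,0.006,0]},{"gripper":255,"delta_pos":[0,0,-0.004],"dr":[0,0,0]},{"gripper":255,"delta_pos":[0,0,0],"dr":[0,0,0]}]' 60
python3 - <<'E'
from tgt import *
b=ap(25);rep(cup+.021*u+[0,0,.012]+.1313*b,frame(b))
c=cap('side');cv2.imwrite('pics/d_s.png',cv2.resize(np.ascontiguousarray(c['image'][120:260,290:430,::-1]),None,fx=4.2,fy=4.2,interpolation=cv2.INTER_CUBIC))
E
```

```text
time_s: 14.8
eef_pos: [0.5171, -0.3443, 0.1326]
orientation: [0.962, 0.169, 0.213, -0.038]
ft_force: [0.0, 0.9, -1.4]
width: 0.159
dpos [ 0.0005 -0.     -0.0016] dr [ 0.0001 -0.0003  0.0002] w 0.159 F [ 0.   0.9 -1.4] q [-0.9   0.21  1.88  0.51  0.97  0.05] t 14.8
```

View pics/d_s.png

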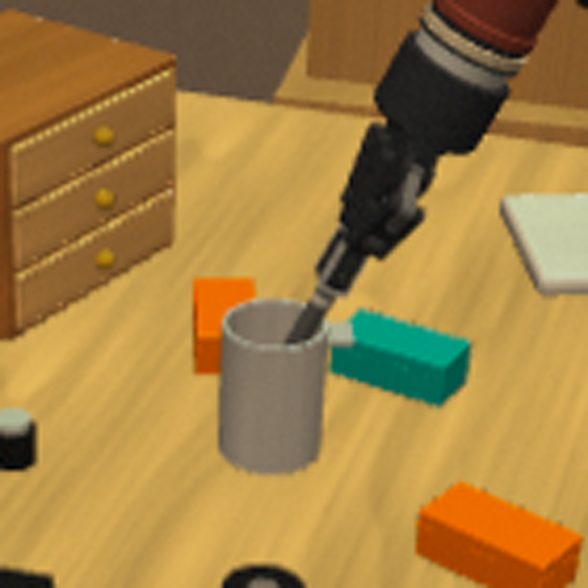

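```bash
python3 -m jog '[{"gripper":255,"delta_pos":[0,0,-0.004],"dr":[0,0,0]},{"gripper":255,"delta_pos":[0,0,0],"dr":[0,0,0]}]' 60
python3 -m jog '[{"gripper":185,"delta_pos":[0,0,0],"dr":[0,0,0]},{"gripper":185,"delta_pos":[0,0,0],"dr":[0,0,0]},{"gripper":140,"delta_pos":[0,0,0],"dr":[0,0,0]},{"gripper":140,"delta_pos":[0,0,0],"dr":[0,0,0]}]' 20
python3 - <<'E'
from tgt import *
b=ap(25);rep(cup+.021*u+[0,0,.012]+.1313*b,frame(b))
c=cap('side');cv2.imwrite('pics/e_s.png',cv2.resize(np.ascontiguousarray(c['image'][120:260,290:430,::-1]),None,fx=4.2,fy=4.2,interpolation=cv2.INTER_CUBIC))
E
```

```text
time_s: 15.05
eef_pos: [0.5178, -0.345, 0.1296]
orientation: [0.961, 0.17, 0.214, -0.037]
ft_force: [0.1, 0.2, -0.6]
width: 0.159
time_s: 15.45
eef_pos: [0.5186, -0.3457, 0.131]
orientation: [0.961, 0.17, 0.215, -0.036]
ft_force: [-0.8, 0.7, 0.8]
width: 0.452
dpos [-0.001   0.0014 -0.    ] dr [0.0033 0.0034 0.0006] w 0.452 F [-0.8  0.7  0.8] q [-0.9   0.22  1.88  0.51  0.96  0.04] t 15.45
```

View pics/e_s.png

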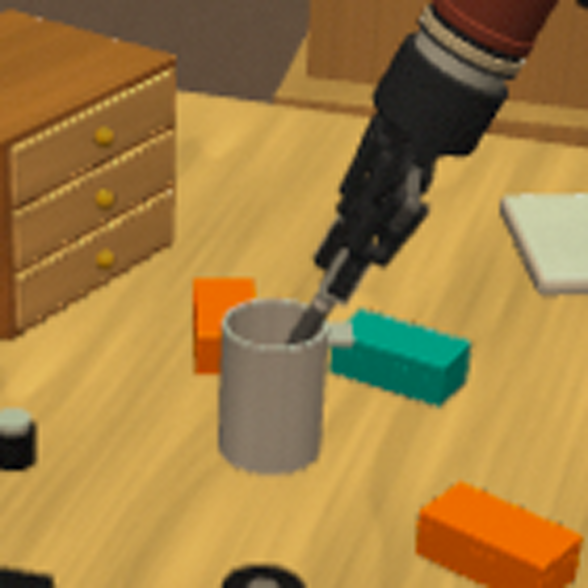

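```bash
python3 -m jog '[{"gripper":120,"delta_pos":[-0.004,-0.001,0.009],"dr":[0,0,0]},{"gripper":120,"delta_pos":[-0.008,-0.003,0.018],"dr":[0,0,0]},{"gripper":120,"delta_pos":[-0.008,-0.003,0.018],"dr":[0,0,0]},{"gripper":120,"delta_pos":[-0.008,-0.003,0.018],"dr":[0,0,0]},{"gripper":120,"delta_pos":[-0.008,-0.003,0.018],"dr":[0,0,0]}]'
python3 -m jog '[{"gripper":120,"delta_pos":[-0.012,-0.004,0.027],"dr":[0,0,0]},{"gripper":120,"delta_pos":[-0.012,-0.004,0.027],"dr":[0,0,0]},{"gripper":120,"delta_pos":[-0.02,0.01,0.02],"dr":[0,0,0]},{"gripper":120,"delta_pos":[-0.02,0.02,0.01],"dr":[0,0,0]},{"gripper":120,"delta_pos":[0,0,0],"dr":[0,0,0]}]'
python3 - <<'E'
from tgt import *
print(monitor.get_obs()['eef_pos'])
c=cap('side','side9.png');cv2.imwrite('pics/f_s.png',cv2.resize(np.ascontiguousarray(c['image'][140:240,310:410,::-1]),None,fx=6,fy=6,interpolation=cv2.INTER_CUBIC))
c=cap('top','top9.png');cv2.imwrite('pics/f_t.png',cv2.resize(np.ascontiguousarray(c['image'][200:290,390:490,::-1]),None,fx=6,fy=6,interpolation=cv2.INTER_CUBIC))
E
```

```text
time_s: 16.0
eef_pos: [0.4796, -0.3565, 0.213]
orientation: [0.961, 0.17, 0.213, -0.039]
ft_force: [0.1, -0.1, 0.8]
width: 0.531
time_s: 16.5
eef_pos: [0.4124, -0.3364, 0.3079]
orientation: [0.961, 0.17, 0.214, -0.034]
ft_force: [0.5, -0.0, 0.8]
width: 0.533
[ 0.41242211 -0.33637732  0.30788153]
```

View pics/f_s.png

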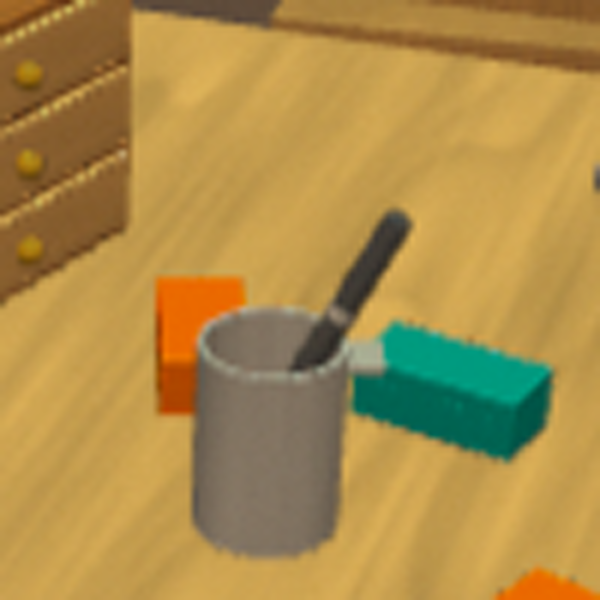

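View pics/f_t.png

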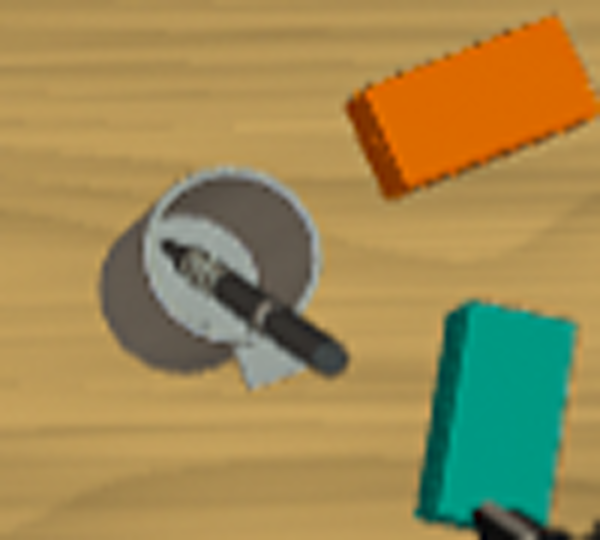

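View pics/side9.png

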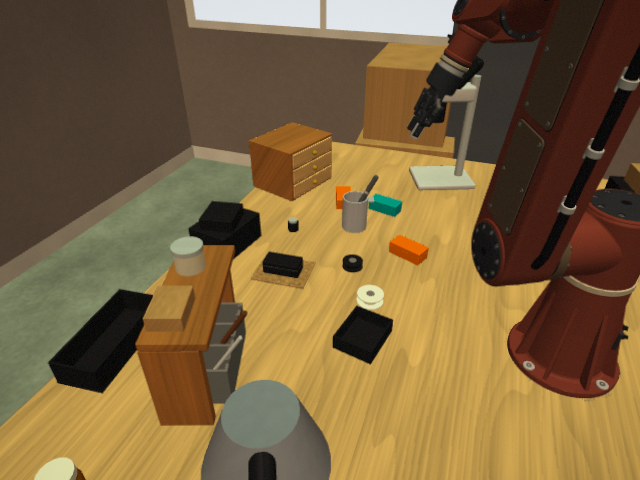

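Check butt position and cup, gift box numerically.

```bash
python3 - <<'E'
from tgt import *
S=lambda X,Y:((X+.5)/6-.5+310,(Y+.5)/6-.5+140)
T=lambda X,Y:((X+.5)/6-.5+390,(Y+.5)/6-.5+200)
p,d=tri(S(396,221),S(308,360),T(328,357),T(172,248))
t=load('top');c2=atz(t,np.array(T(234,256)[0]),np.array(T(234,256)[1]),.102);print('cup rim ctr',c2)
v=np.array([-u[1],u[0],0])
for nm,q in(('butt',p),('tip',p-.18*d)):print(nm,'cup x,y,z',((q-c2)@u).round(4),((q-c2)@v).round(4),q[2].round(4))
c=t;P=cloud(c);m=(P[...,2]>.03)&(P[...,2]<.05)&(abs(P[...,0]-.66)<.08)&(abs(P[...,1]+.06)<.07)&(c['image'].max(2)<60);q=P[m];print(len(q),q[:,2].mean(),cv2.minAreaRect((q[:,:2]*1000).astype(np.float32)))
E
```

```text
pt [ 0.4989 -0.3535  0.1663] gap 0.0009 axis [-0.422 -0.164  0.892] tilt 26.9 az -158.8
cup rim ctr [ 0.55023722 -0.334996    0.102     ]
butt cup x,y,z -0.0546 0.0002 0.1663
tip cup x,y,z 0.0269 0.0019 0.0058
635 0.040318798517250884 ((659.79541015625, -59.96375274658203), (95.4061279296875, 46.93305969238281), 4.857980251312256)
```

All criteria are met with margin, and the hand is clear.

```bash
python3 -c "
from rig import arm
print(arm.hand_in())"
```

```text
the job is handed in; nothing more can be done
None
```

I put the gift box on the cork mat, moved the engraving handpiece from the caddy into the cup, and handed the job in at about 17 s. It gives no verdict, so what follows rests on my own last checks.

- **Gift box:** it lies flat, with its centre at (0.660, -0.060) against the mat's (0.659, -0.061). Its top is 40 mm above the bench, as expected.
- **Handpiece:** it leans about 27° over the tab side of the rim. In the cup's frame its butt is at x -55 mm, y 0 mm, at a height of 166 mm. The tip is inside the cup at x +27 mm. The pictures put the tip 6 mm up, just under the 8 mm floor, which is within calibration error.
- **Cup:** the rim centre shifted no more than about 2–3 mm (within measuring error) and it looks upright in both views.
- **Everything else:** by eye in the last side picture, the scriber and file are still in the caddy, and the reels, open box, loupe and look-alikes are in place. I did not measure these. The hand was clear of everything at hand-in.

No check failed or disagreed beyond that tip height. While holding position the arm sometimes drifted a few millimetres from where I had sent it, which I corrected before each grasp and placement.

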